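# Swing the bench magnifier over the board and hold it up at its second stop

## Task

I want to look over the circuit board in the open grey project box. Take the bench magnifier by its head, squeeze the red release button in, swing the lens until it is centred over the board, and pull the head up past the first stop to the second stop at the top of its travel; finish while still squeezing the button and holding the head up there, steady, for me to look through. Leave the magnifier's heavy foot standing flat where it is, and do not disturb the box or the other things on the bench.

Things in the scene. Friction and masses are not known exactly. Their poses are not given: they have to be found in the camera images.
- mag_base: Magnifier's foot: dark steel disc, 124 mm across, 20 mm high, about 1.9 kg, loose on the green mat (mat top at z = 4 mm). Origin: centre of its underside, on the post axis. On it an upright white tube (27 mm across) turns; a chromed stem slides up out of the tube and carries the head and lens. It stays down while the head is pulled with under 18 N.
- mag_head: Grey grip block on the stem, 30 (x) x 36 (y) x 44 mm, centred on the post axis, top 202 mm above the foot's underside when home; with arm, lens and stem 0.25 kg, sinks by itself while the button is in. x points to the lens, z up. Red button on its +y side, ribs on -y: grip from above, fingers closing along y, to squeeze it. Origin: on the axis, level with the foot's underside when home.
- mag_grip (a point): Centre of the grip head, on the post axis, level with the middle of the button: 180 mm above the foot's underside when home. Axes as mag_head.
- mag_lens (a point): Centre of the round lens (white rim 92 mm across and 11 mm high, clear lens 80 mm), lying level 130 mm out from the post axis along the head's +x; a flat white arm 12 mm wide, 7 mm thick joins it to the head. The lens swings with the head and rises with the stem.
- mag_swivel (a joint): Angle (rad) of the tube, stem, head and lens about the post axis, relative to the foot; grows counter-clockwise seen from above; free to turn by hand at any height, light friction (0.06 N m), limits -2.6 and 2.6.
- mag_stem (a joint): How far the stem is pulled up (m): 0 home, 0.040 first stop, 0.080 second stop, which is also the hard end of the travel. A catch pin in the stem's foot locks it at each of the three unless the button is in; with the button held in it passes the first stop freely. About 3 N lifts it.
- mag_button (a joint): How far the red button is squeezed in (m): 0 out, 0.005 fully in. Cap 16 mm wide, 22 mm high, standing 6 mm out of the head's +y side, 1 mm when fully in (so the head measures 42 mm across there, 37 mm squeezed). The spring takes 1.5 N to start and 5 N fully in; the catch is out from 0.004.
- project_box: Grey plastic project box without its lid, 100 x 70 mm, 40 mm high, on the green mat, its centre about 130 mm (within 10 mm) from the magnifier's post axis. Origin: centre of its underside; x along its length, z up.
- board_centre (a point): Centre of the green circuit board (84 x 46 mm, a square black chip in its middle) lying in the project box, 16 mm above the box's underside. Lens centre goes above this point.
- box_lid: Grey lid of the project box, 100 x 70 x 7 mm, loose on the mat beside the magnifier; leave alone. Origin: centre of its underside.
- tweezers_straight: Steel tweezers, 120 mm long, 10 mm high, loose on the mat beside the magnifier; leave alone. Origin: middle of the underside.
- tweezers_bent: Steel tweezers with bent tips, 125 mm long, 10 mm high, loose on the bench to the left; leave alone. Origin: middle of the underside.
- solder_spool: Reel of solder, 54 mm across, 38 mm high, loose on the bench; leave alone. Origin: centre of its underside.
- flux_jar: White flux jar with yellow cap, 48 mm across, 42 mm high, loose on the bench; leave alone. Origin: centre of its underside.
- screwdriver: Orange-handled screwdriver, 170 mm long, 26 mm thick, loose on the bench to the right; leave alone. Origin: middle, on the bench.
- side_cutters: Red-handled side cutters, 130 mm long, 13 mm high, loose on the bench to the right; leave alone. Origin: 17 mm behind the pivot, on the bench.
- solder_stand: Black metal soldering stand with coil, sponge and blue iron, 85 x 165 mm, 190 mm high at the iron's end; fixed, to the left of the mat; keep clear. Origin: centre of its underside.
There are look-alikes about, which are no part of the job. Of the things that look like the project_box, the smaller one is meant.

How it is judged:
By the outcome, as a careful person would: the job done as asked, in the order asked, and still so for the second after the job is handed in, while the arm keeps its last pose, push and grip.
It also fails if it takes over 35 s, if anything falls off the work surface, if the arm or the gripper's body presses on something with over 40 N, if the wrist force passes 120 N, or if a joint passes its speed limit or range.

## Robot

A 7-joint arm with a two-finger parallel gripper is mounted at the origin on the work surface. World frame = base frame: x ahead of the robot, y to its left, z up, the work surface at z = 0. Lengths are in m, angles in rad, forces in N, time in s.
With the tool pointing down it reaches from about 0.4 to 0.9 m from the base axis. Payload 5.6 kg.
Tool frame: the origin (TCP) lies midway between the tips of the shut fingers; the grasp point (between the pads) lies 19 mm behind it; z points along the fingers, y is the line along which they close (so a half turn about z gives the same grasp; the last joint's range is limited). The gripper opens to 92 mm and grips with 3 to 60 N. Pads are 20 mm wide; open, the fingers measure 128 mm over their backs; the gripper's body (75 mm by 189 mm) begins 69 mm behind the grasp point.
Start: joints at [1.073, 0.468, -0.012, 1.603, 0.006, 1.071, -0.056], TCP at [0.285, -0.584, 0.176] pointing down, gripper open.
Joint ranges: [-2.53, 2.53], [-0.31, 2.02], [-1.57, 1.55], [0.28, 2.44], [-1.29, 4.43], [0.15, 1.84], [-2.92, 2.92]. Speed limits (rad/s): [2.57, 2.57, 3.14, 3.14, 3.14, 3.14, 3.14].

## Interface

Orientations are given as a 3x3 rotation matrix whose columns are the frame's x, y, z axes.
In Python, from station import env, effector, solver, viewer, workorder, search_frame, tip_of gives the robot as it stands. Calls block until the motion is done:
- env.reach(position, orientation): joint-space move of the TCP to a pose.
- env.movel(position, frame=None, rate=0.15): straight line of the TCP; frame=None keeps the orientation; rate is the mean speed in m/s.
- env.goto_joints(angles): joint-space move.
- effector.release() and effector.grasp(squeeze=None): open the fingers fully, or close them until they stop; squeeze is the grip in N (None keeps the last).
- env.pause(seconds).
- solver.inverse_kinematics(position, orientation): joint angles nearest the present ones, or None.
- env.sense(): the state.
- viewer.read_camera(name): name is "side" or "top" or "wrist"; returns (picture, depth): 400x640x3 uint8, red, green, blue; 400x640 float32, m along the optical axis (not along the pixel's ray), 0 where there is no reading.
- viewer.camera_info(name): a dict with "intrinsics" (3x3 intrinsics, pixels), "dist_coeffs" ([k1, k2, p1, p2, k3] as OpenCV has them; the pictures are not rectified), "eye" and "rotation" of the camera in the world; the wrist camera has in their place "T_tool_cam" (4x4, takes a point from camera to tool coordinates, whose origin is the TCP and whose axes are the flange's). Camera axes: x right, y up, looking along -z (the intrinsics and any distortion apply to the point x, -y, -z); pixel columns grow to the right and rows downward; lengths in m; the calibration is good to about 2 mm. A picture is of the moment at which its call begins: read the wrist's pose just before it. camera_info takes no time and is no camera call.
A pose or a line that the arm cannot do raises env.PlanningError and nothing moves.
- workorder.finish_job(): hands the job in; it is judged then, once.
Trained networks look in the newest picture that a camera, given by its name, has taken for a name from the list of things; names that differ only in an ending like _2 or _b are one class to them, and where a whole thing is asked for, a point or a joint stands for the part that bears it (a point fixed in the world has none). Each returns a list of dicts, best first, with "score" (0 to 1); they miss things now and then, are a little off and sometimes report something else, mostly with a low value. They report only what shows in the picture. A call takes as long as a camera call. They do not tell look-alikes from the thing itself.
- search_frame(camera, name): "at" ([x, y, z] in m, in world coordinates, good to about 4 mm: the middle of the surface that is visible of it).
- tip_of(camera, name): "at" ([x, y, z] in m, in world coordinates, good to about 4 mm: a listed point, or the origin of a listed thing).
The state is a dict: "t": time; "joint_positions": joint angles; "joint_velocities": joint speeds; "tau": joint torques, N m; "ee_pos": TCP position; "tcp_rot": TCP orientation; "wrist_force": force on the tool from outside, world axes, zero at the start; "moment": the same for the moment, N m; "gripper_width": finger opening in m; "grasp_force": force on a finger pad.
Only numpy, scipy, OpenCV 4.12 (cv2) and the standard library are available. Lean on these libraries where they do the work, as an engineer would, in place of code of your own. Each camera call takes 0.05 s, during which the arm holds its last target. There are 200 camera calls.

## Working session

There is one attempt and no reset: what is moved stays moved. The work goes in short steps, each a Python script; the robot and the scene stay as the last script left them, time stands still between calls to the robot, and variables do not carry over. Pictures are saved under pics/ and viewed, at most 10 in all, crops included, and the job is handed in when it is done.

```bash
mkdir -p pics; ls; cat > h.py <<'E'
import numpy as np, cv2
from station import env, effector, solver, viewer, workorder, search_frame, tip_of
def save(n,im): cv2.imwrite('pics/'+n+'.png',cv2.cvtColor(im,cv2.COLOR_RGB2BGR))
def world(cam,d,pix):
    i=viewer.camera_info(cam);K=np.array(i['intrinsics']);D=np.array(i['dist_coeffs'])
    pix=np.array(pix,float).reshape(-1,1,2);u=cv2.undistortPoints(pix,K,D).reshape(-1,2)
    z=d[pix[:,0,1].astype(int),pix[:,0,0].astype(int)]
    c=np.c_[u[:,0]*z,-u[:,1]*z,-z]
    return c@np.array(i['rotation']).T+np.array(i['eye'])
E
python3 - <<'E'
from h import *
for c in ['top','side']:
    im,d=viewer.read_camera(c);save(c+'1',im);np.save(c+'1.npy',d)
    for n in ['mag_base','mag_head','project_box','box_lid']:
        for r in search_frame(c,n): print(c,'S',n,np.round(r['at'],3),round(r['score'],2))
    for n in ['mag_base','mag_grip','mag_lens','board_centre','project_box']:
        for r in tip_of(c,n): print(c,'T',n,np.round(r['at'],3),round(r['score'],2))
s=env.sense();print(s['t'],s['gripper_width'])
E
```

```text
pics
top S mag_base [0.585 0.01  0.181] 0.87
top S mag_head [0.644 0.047 0.184] 0.72
top S mag_head [0.583 0.011 0.18 ] 0.37
top S mag_head [0.639 0.042 0.185] 0.29
top S project_box [ 0.216 -0.297  0.024] 0.88
top S project_box [ 0.688 -0.056  0.017] 0.76
top S box_lid [ 0.497 -0.158  0.007] 0.67
top T mag_base [ 0.563 -0.024  0.002] 0.56
top T mag_grip [ 0.558 -0.027  0.188] 0.81
top T mag_lens [0.66 0.06 0.18] 0.59
top T board_centre [ 0.689 -0.064  0.019] 0.96
top T board_centre [ 0.502 -0.159 -0.002] 0.67
top T board_centre [ 0.225 -0.291  0.021] 0.58
top T board_centre [ 0.623 -0.42  -0.002] 0.31
top T project_box [ 0.684 -0.056  0.004] 0.87
top T project_box [ 0.22  -0.295  0.004] 0.85
side S mag_base [0.625 0.017 0.191] 0.66
side S mag_base [ 0.563 -0.036  0.075] 0.64
side S project_box [ 0.683 -0.057  0.025] 0.8
side S project_box [0.629 0.023 0.187] 0.63
side S project_box [ 0.208 -0.304  0.024] 0.61
side S box_lid [ 0.5   -0.161  0.006] 0.71
side T mag_base [ 0.562 -0.021  0.001] 0.72
side T mag_grip [ 0.559 -0.029  0.185] 0.82
side T mag_grip [ 0.682 -0.058  0.019] 0.34
side T mag_lens [0.661 0.059 0.182] 0.61
side T board_centre [ 0.68  -0.057  0.02 ] 0.77
side T board_centre [ 0.22  -0.297  0.028] 0.61
side T project_box [ 0.22  -0.293  0.001] 0.61
side T project_box [ 0.682 -0.051  0.001] 0.56
side T project_box [ 0.589  0.433 -0.004] 0.43
1.0 0.09161803519843975
```

View pics/top1.png

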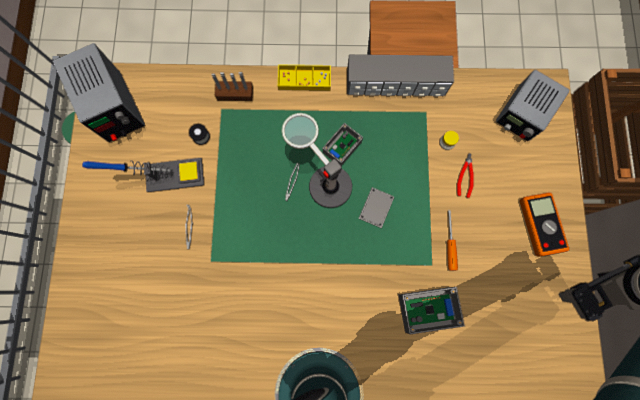

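View pics/side1.png

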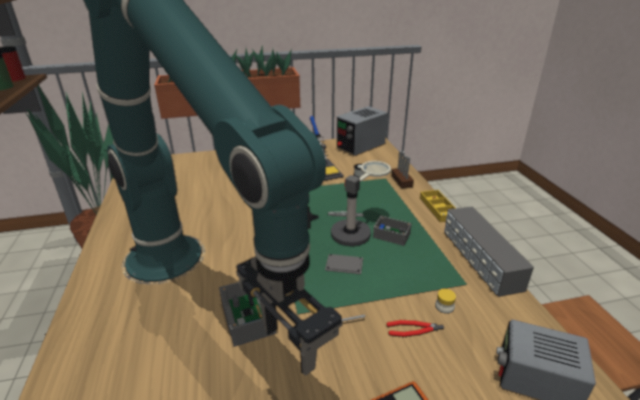

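The candidates for project_box are the small box on the mat at top (342,145) and the larger box on the bare bench at (431,310). The smaller one is meant: it lies about 130 mm from the post, beside the lid at (376,207). I'll check it in a crop and refine the measurements from depth.

```bash
python3 - <<'E'
from h import *
im=cv2.cvtColor(cv2.imread('pics/top1.png'),cv2.COLOR_BGR2RGB);d=np.load('top1.npy')
save('crop1',cv2.resize(im[100:220,265:405],None,fx=5,fy=5,interpolation=cv2.INTER_CUBIC))
vv,uu=np.mgrid[100:220,265:405];P=world('top',d,np.c_[uu.ravel(),vv.ravel()]);C=im[100:220,265:405].reshape(-1,3).astype(int)
def rep(n,m):
    q=P[m]
    if len(q)<3: print(n,len(q));return
    r=cv2.minAreaRect((q[:,:2]*1000).astype(np.float32));print(n,len(q),q.mean(0).round(4),'rect',np.round(r[0],1),np.round(r[1],1),round(r[2],1))
near=lambda x,y,r:np.hypot(P[:,0]-x,P[:,1]-y)<r
z=P[:,2]
rep('rim',near(.685,-.057,.08)&(z>.037)&(z<.05))
g=(C[:,1]>C[:,0]+25)&(C[:,1]>C[:,2]+15)
rep('board',near(.685,-.057,.06)&(z>.013)&(z<.03))
rep('headtop',near(.558,-.027,.035)&(z>.198)&(z<.215))
rep('lens',near(.66,.06,.07)&(z>.16)&(z<.2))
rep('foot',near(.56,-.025,.08)&(z>.018)&(z<.03))
rep('mat',(z<.008)&(z>-.005)); print(np.median(z[(z<.012)&(z>-.01)]))
red=(C[:,0]>C[:,1]+60)&(C[:,0]>C[:,2]+60); rep('red',red)
E
```

```text
rim 186 [ 0.6799 -0.0569  0.0422] rect [680.6 -56.6] [ 70.6 100.7] 51.1
board 501 [ 0.6827 -0.0577  0.0188] rect [679.3 -57.2] [68.4 99.6] 51.5
headtop 179 [ 0.5565 -0.0238  0.2047] rect [557.6 -24. ] [30.1 36.3] 37.2
lens 1052 [0.6553 0.0574 0.1853] rect [656.4  54.7] [98.  90.9] 78.4
foot 1052 [ 0.5482 -0.0229  0.0235] rect [562.  -21.6] [132.2 122.6] 24.3
mat 12318 [ 0.6517 -0.0393  0.0029] rect [649.9 -36.5] [370.7 423.4] 1.0
0.003189662818460115
red 23 [ 0.5339 -0.0069  0.2271] rect [429.2  -4.9] [ 12.6 336.8] 88.9
```

View pics/crop1.png

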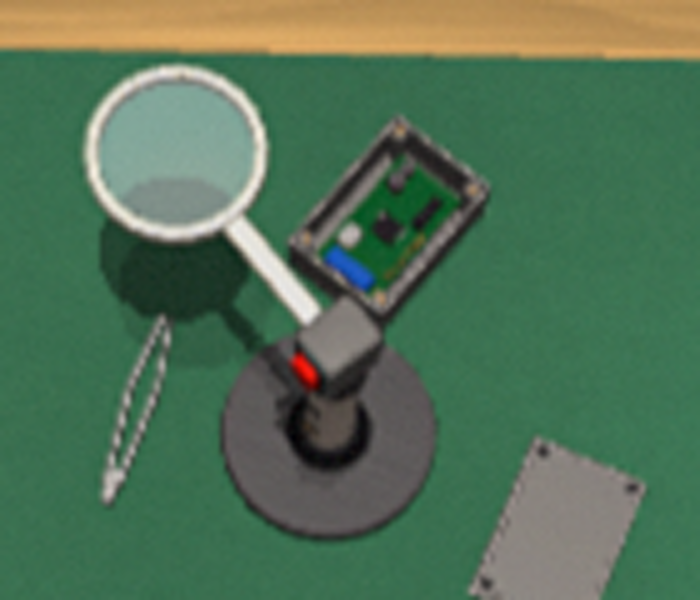

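The crop shows the small box with its board, the chip at crop (388,230), the head at (340,345) and the red button at (305,370). Its rim measures 100.7 x 70.6 mm, so it is the right box. The button faces -x,+y, so the head yaw is about 38°, and the yaw for the board is about -15°.

```bash
cat >> h.py <<'E'
def R(yaw,s=1):  # tool down, tool y along s*(head y)
    y=s*np.array([-np.sin(yaw),np.cos(yaw),0]);z=np.array([0,0,-1.]);return np.c_[np.cross(y,z),y,z]
def wworld(s,d,pix):
    i=viewer.camera_info('wrist');pix=np.array(pix,float).reshape(-1,1,2)
    u=cv2.undistortPoints(pix,np.array(i['intrinsics']),np.array(i['dist_coeffs'])).reshape(-1,2)
    z=d[pix[:,0,1].astype(int),pix[:,0,0].astype(int)]
    T=np.array(i['T_tool_cam']);c=np.c_[u[:,0]*z,-u[:,1]*z,-z]@T[:3,:3].T+T[:3,3]
    return c@np.array(s['tcp_rot']).T+np.array(s['ee_pos'])
E
python3 - <<'E'
from h import *
h=np.array([.5576,-.024])
for s in (1,-1):
    for yaw in np.radians([38,-15]):
        for z in (.165,.245,.33):
            q=solver.inverse_kinematics([*h,z],R(yaw,s));print(s,round(yaw,2),z,None if q is None else np.round(q,2))
print(viewer.camera_info('wrist')['T_tool_cam'])
E
```

```text
1 0.66 0.165 [ 0.89  0.74 -1.32  1.79  0.77  1.24  1.58]
1 0.66 0.245 [ 0.9   0.61 -1.31  1.7   0.6   1.32  1.71]
1 0.66 0.33 [ 0.91  0.5  -1.31  1.58  0.49  1.44  1.8 ]
1 -0.26 0.165 [ 0.53  0.42 -0.7   1.81  0.31  1.02  1.02]
1 -0.26 0.245 [ 0.55  0.34 -0.71  1.72  0.24  1.17  1.09]
1 -0.26 0.33 [ 0.57  0.28 -0.72  1.6   0.19  1.34  1.13]
-1 0.66 0.165 [ 0.34  0.37 -0.44  1.82  0.18  0.99 -1.08]
-1 0.66 0.245 [ 0.35  0.29 -0.45  1.73  0.14  1.15 -1.05]
-1 0.66 0.33 [ 0.36  0.23 -0.45  1.61  0.1   1.33 -1.02]
-1 -0.26 0.165 [ 0.18  0.34 -0.25  1.83  0.1   0.98 -1.94]
-1 -0.26 0.245 [ 0.23  0.27 -0.3   1.74  0.09  1.15 -1.93]
-1 -0.26 0.33 [ 0.27  0.22 -0.34  1.61  0.07  1.32 -1.92]
[[-3.48980411e-05  9.67218798e-01  2.53944472e-01  7.11787554e-02]
 [ 9.99999801e-01 -1.26051846e-04  6.17527715e-04  1.03441605e-03]
 [ 6.29294584e-04  2.53944443e-01 -9.67218602e-01 -2.08651452e-01]
 [ 0.00000000e+00  0.00000000e+00  0.00000000e+00  1.00000000e+00]]
```

```bash
python3 - <<'E'
from h import *
env.movel([.285,-.584,.33],rate=.3)
env.reach([.5576,-.024,.30],R(np.radians(38),-1))
s=env.sense();im,d=viewer.read_camera('wrist');save('w1',im);np.save('w1.npy',d)
print(s['t'],s['ee_pos'],s['wrist_force'],s['moment'])
vv,uu=np.mgrid[0:400,0:640];P=wworld(s,d,np.c_[uu.ravel(),vv.ravel()]);ok=d.ravel()>0
def rep(n,m):
    q=P[m&ok]
    if len(q)<5: print(n,len(q));return
    r=cv2.minAreaRect((q[:,:2]*1000).astype(np.float32));print(n,len(q),q.mean(0).round(4),'rect',np.round(r[0],1),np.round(r[1],1),round(r[2],1))
near=lambda x,y,r:np.hypot(P[:,0]-x,P[:,1]-y)<r
z=P[:,2]
rep('headtop',near(.5576,-.024,.035)&(z>.2)&(z<.212))
rep('lens',near(.657,.057,.07)&(z>.17)&(z<.2))
rep('rim',near(.68,-.057,.075)&(z>.038)&(z<.05))
rep('foot',near(.56,-.024,.075)&(z>.018)&(z<.03))
for n in ['mag_grip','mag_lens','board_centre']:
    for r in tip_of('wrist',n)[:2]: print(n,np.round(r['at'],4),r['score'])
E
```

```text
3.8833 [ 0.55770358 -0.02539543  0.29989751] [-0.60259854 -0.09442232  0.51293124] [0.00126867 0.01060081 0.02749597]
headtop 847 [ 0.5606 -0.0234  0.2059] rect [559.8 -23.5] [29.9 35.9] 38.4
lens 6420 [0.6591 0.0572 0.1866] rect [657.9  49.6] [107.9  91.5] 73.3
rim 573 [ 0.685  -0.0582  0.0433] rect [683.  -57.3] [ 69.3 101.3] 51.5
foot 2315 [ 0.5698 -0.0171  0.0244] rect [563.9 -22.7] [113.4 127.9] 37.6
mag_grip [ 0.563  -0.0215  0.1874] 0.9
mag_lens [ 0.5599 -0.0222  0.0011] 0.73
mag_lens [0.66   0.0605 0.1874] 0.72
board_centre [ 0.6787 -0.0586  0.0177] 0.88
board_centre [ 0.5604 -0.0215  0.1881] 0.36
```

View pics/w1.png

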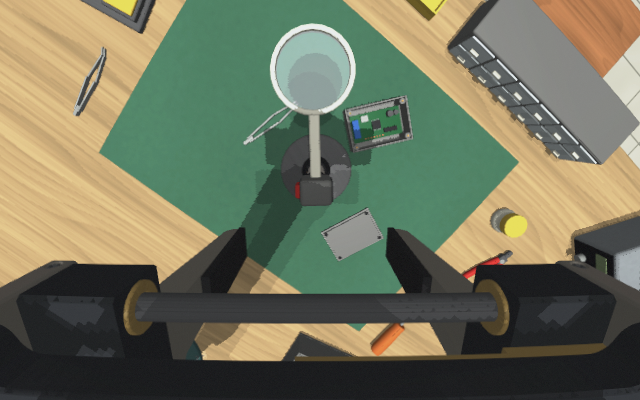

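The wrist view shows the head at (317,190) midway between the fingers, with the red button on its left at (298,190). Both cameras agree on the box relative to the post to within 1 mm. I'll descend and grip lightly first.

```bash
cat >> h.py <<'E'
def st(tag=''):
    s=env.sense();print(tag,round(s['t'],2),'p',np.round(s['ee_pos'],4),'yaw',round(np.degrees(np.arctan2(s['tcp_rot'][1][0],s['tcp_rot'][0][0])),1),'F',np.round(s['wrist_force'],1),'M',np.round(s['moment'],2),'w',round(s['gripper_width'],4),'g',np.round(s['grasp_force'],1));return s
E
python3 - <<'E'
from h import *
yaw=np.radians(38.4)
env.movel([.5592,-.0231,.25],R(yaw,-1));st('above')
env.movel([.5592,-.0231,.165],rate=.1);st('down')
effector.grasp(4);st('grip4')
env.pause(.2);st('grip4')
E
```

```text
above 4.57 p [ 0.5594 -0.0231  0.2502] yaw 38.4 F [ 0.5 -0.2  0.9] M [-0.06 -0.09 -0.05] w 0.092 g 0.0
down 5.57 p [ 0.5598 -0.023   0.1657] yaw 38.4 F [0.1 0.  0.9] M [-0.01  0.   -0.01] w 0.0917 g 0.0
grip4 6.45 p [ 0.5595 -0.0235  0.165 ] yaw 38.4 F [ 0.4 -1.  -0.3] M [-0.25 -0.33  0.04] w 0.0358 g 4.0
grip4 6.65 p [ 0.5594 -0.0234  0.165 ] yaw 38.4 F [ 1.1 -1.7 -0.3] M [-0.37 -0.3  -0.  ] w 0.0358 g 4.0
```

```bash
python3 - <<'E'
from h import *
effector.grasp(15);s=st('grip15')
im,d=viewer.read_camera('wrist');save('w2',im[100:400,120:520])
im,d=viewer.read_camera('side');save('s2',cv2.resize(im[120:260,270:430],None,fx=4,fy=4,interpolation=cv2.INTER_CUBIC))
E
python3 - <<'E'
import cv2
a=cv2.imread('pics/w2.png');b=cv2.imread('pics/s2.png')
b=cv2.resize(b,(400,350));import numpy as np
cv2.imwrite('pics/c2.png',np.hstack([cv2.copyMakeBorder(a,0,50,0,0,0),b]))
E
```

```text
grip15 6.87 p [ 0.5594 -0.0234  0.165 ] yaw 38.4 F [ 1.5 -1.8 -0.8] M [-0.4  -0.45  0.06] w 0.0351 g 15.0
```

View pics/c2.png

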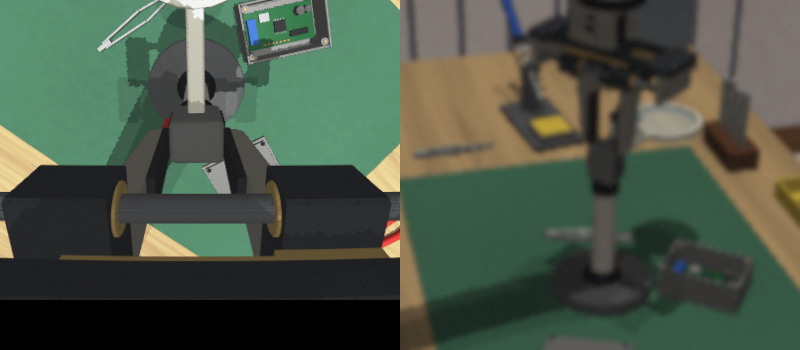

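```bash
python3 - <<'E'
from h import *
s=env.sense();im,d=viewer.read_camera('wrist');save('w3',cv2.resize(im[190:290,255:375],None,fx=6,fy=6,interpolation=cv2.INTER_CUBIC))
vv,uu=np.mgrid[190:290,255:375];P=wworld(s,d,np.c_[uu.ravel(),vv.ravel()])
L=(P-s['ee_pos'])@np.array(s['tcp_rot'])  # tool coords
C=im[190:290,255:375].reshape(-1,3).astype(int)
m=(P[:,2]>.202)&(P[:,2]<.210)&(abs(L[:,1])<.025);q=L[m];print('top slab',q.min(0).round(4),q.max(0).round(4),cv2.minAreaRect((q[:,:2]*1000).astype(np.float32)))
r=(C[:,0]>C[:,1]+50)&(C[:,0]>C[:,2]+50)&(P[:,2]>.1);print('red',r.sum(),L[r].min(0).round(4),L[r].max(0).round(4),P[r].mean(0))
for y0,y1 in ((-.04,-.019),(.019,.04)):
    f=(L[:,1]>y0)&(L[:,1]<y1)&(P[:,2]>.16)&(P[:,2]<.23)&(L[:,0]>-.03)&~r;print('finger',f.sum(),np.percentile(L[f],[1,99],axis=0).round(4))
E
```

```text
top slab [-0.0143 -0.0249 -0.0449] [ 0.0153  0.0248 -0.037 ] ((0.3882770538330078, 0.01226043701171875), (49.728309631347656, 29.588016510009766), 89.46223449707031)
red 40 [ 0.0068 -0.022  -0.0316] [ 0.0104 -0.0177 -0.0108] [ 0.55277089 -0.00288889  0.18651724]
finger 274 [[ 0.0067 -0.0302 -0.0647]
 [ 0.0103 -0.0191 -0.0169]]
finger 333 [[ 0.0086  0.019  -0.0647]
 [ 0.012   0.0319 -0.0089]]
```

View pics/w3.png

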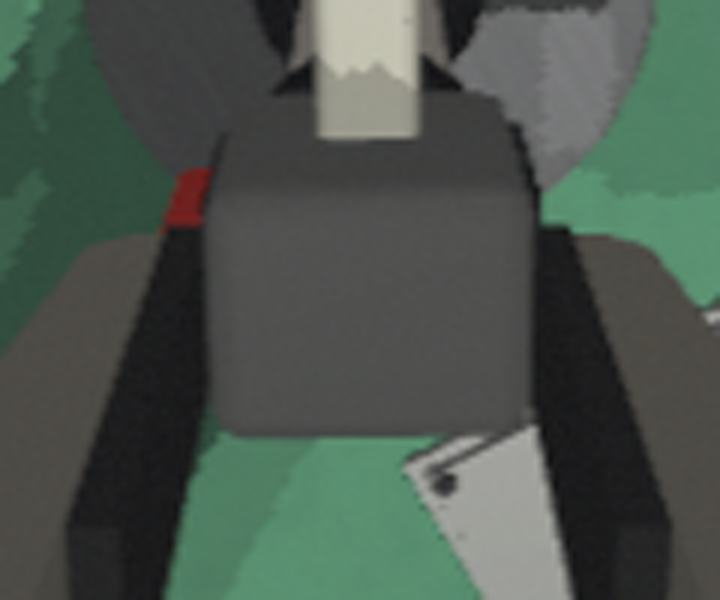

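```bash
python3 - <<'E'
from h import *
s=st();im,d=viewer.read_camera('wrist')
pts=[(180,190),(185,215),(185,232),(182,245),(180,270),(170,320),(150,380),(110,250),(130,245),(100,300),(560,240),(560,270),(570,320),(610,250),(370,250),(370,400),(370,160)]
pix=[(255+a/6,190+b/6) for a,b in pts]
L=(wworld(s,d,pix)-s['ee_pos'])@np.array(s['tcp_rot'])
for a,l,p in zip(pts,L,pix): print(a,(l*1000).round(1),im[int(p[1]),int(p[0])])
E
```

```text
7.02 p [ 0.5593 -0.0234  0.165 ] yaw 38.4 F [ 2.1 -2.1 -1.7] M [-0.56 -0.47  0.04] w 0.0356 g 15.0
(180, 190) [  6.8 -21.3 -18.2] [109  33  30]
(185, 215) [  6.7 -19.8 -26.8] [111  34  33]
(185, 232) [  9.8 -18.2 -41. ] [31 28 29]
(182, 245) [  9.  -18.4 -42.7] [30 29 31]
(180, 270) [ 10.1 -17.5 -52.7] [30 30 30]
(170, 320) [  9.7 -17.2 -64.4] [30 29 30]
(150, 380) [  9.7 -17.4 -77.4] [30 29 31]
(110, 250) [  8.8 -25.8 -43.8] [77 75 69]
(130, 245) [  8.5 -24.  -41.5] [78 75 70]
(100, 300) [  9.8 -24.4 -59.8] [77 75 70]
(560, 240) [ 10.1  21.1 -44.2] [27 26 28]
(560, 270) [  9.6  20.3 -51.4] [28 28 29]
(570, 320) [  9.6  19.8 -64.3] [30 28 30]
(610, 250) [  8.4  26.6 -42.6] [78 76 70]
(370, 250) [  8.2   1.4 -42.1] [80 81 80]
(370, 400) [ -9.3   1.4 -41.6] [80 80 79]
(370, 160) [ 14.    1.4 -29.2] [63 64 62]
```

```bash
python3 - <<'E'
from h import *
# side camera: points around gripper, by height bands
s=st();im,d=viewer.read_camera('side')
vv,uu=np.mgrid[120:260,270:430];pix=np.c_[uu.ravel(),vv.ravel()];P=world('side',d,pix)
L=(P-s['ee_pos'])@np.array(s['tcp_rot'])*1000
m=(np.hypot(L[:,0],L[:,1])<60)
for z0 in range(-90,20,8):
    k=m&(L[:,2]>z0)&(L[:,2]<=z0+8)
    if k.sum()>3: print(z0,k.sum(),'x',np.percentile(L[k,0],[2,98]).round(0),'y',np.percentile(L[k,1],[2,98]).round(0),'rows',pix[k,1].min(),pix[k,1].max())
# first wrist picture
d=np.load('w1.npy');s1=dict(ee_pos=[.5577,-.0254,.2999],tcp_rot=R(np.radians(38),-1))
vv,uu=np.mgrid[200:330,180:460];P=wworld(s1,d,np.c_[uu.ravel(),vv.ravel()]);L=(P-s1['ee_pos'])@s1['tcp_rot']*1000
f=(abs(L[:,0])<20)&(abs(L[:,1])>30)&(abs(L[:,1])<75)&(L[:,2]<20)
print('w1 finger zmax',np.percentile(L[f],[1,50,99],axis=0).round(1))
E
```

```text
7.07 p [ 0.5594 -0.0233  0.165 ] yaw 38.4 F [ 1.8 -2.  -1.7] M [-0.54 -0.54  0.03] w 0.0353 g 15.0
-90 43 x [-13.  10.] y [-31.  34.] rows 159 168
-82 48 x [-12.   8.] y [-32.  34.] rows 162 171
-74 38 x [-14.   9.] y [-31.  33.] rows 165 173
-66 35 x [-13.   9.] y [-29.  32.] rows 167 176
-58 40 x [-12.  10.] y [-29.  32.] rows 169 179
-50 51 x [-13.   7.] y [-29.  31.] rows 172 181
-42 56 x [-17.  11.] y [-21.  21.] rows 175 182
-34 40 x [-17.  12.] y [-23.  20.] rows 179 185
-26 45 x [-17.  58.] y [-21.  19.] rows 176 187
-18 39 x [-17.  10.] y [-20.  20.] rows 184 190
-10 30 x [-17.  12.] y [-13.  21.] rows 187 192
-2 24 x [-19.   8.] y [-14.  17.] rows 190 194
6 29 x [-18.  10.] y [-13.  16.] rows 192 196
14 18 x [-17.  10.] y [-10.  16.] rows 194 198
w1 finger zmax [[  -9.8  -59.  -126.4]
 [   9.2   46.6  -86.1]
 [  11.7   61.5  -40.4]]
```

Both cameras agree that the real fingertips end about 41 mm above the reported TCP. The pads only nip the head's top edge, and the red button at crop (185,200) still stands fully out. I'll open, drop about 41 mm under force watch, and grip again.

```bash
python3 - <<'E'
from h import *
effector.release();st('open')
for z in (.150,.137,.124):
    env.movel([.5592,-.0231,z],rate=.06);s=st(z)
    if np.linalg.norm(s['wrist_force'])>6: print('contact');break
else:
    s=env.sense();im,d=viewer.read_camera('wrist')
    vv,uu=np.mgrid[150:330,180:460];P=wworld(s,d,np.c_[uu.ravel(),vv.ravel()]);L=(P-s['ee_pos'])@np.array(s['tcp_rot'])*1000
    t=(abs(P[:,2]-.206)<.0035)&(np.hypot(L[:,0],L[:,1])<30);print('head in tool',cv2.minAreaRect(L[t,:2].astype(np.float32)),P[t].mean(0).round(4))
    effector.grasp(4);st('g4');env.pause(.2);st('g4')
    im,d=viewer.read_camera('wrist');save('w4',cv2.resize(im[150:290,235:395],None,fx=4,fy=4,interpolation=cv2.INTER_CUBIC))
E
```

```text
open 8.05 p [ 0.5592 -0.0231  0.165 ] yaw 38.4 F [0.5 0.3 0.3] M [0.04 0.03 0.01] w 0.0922 g 0.0
0.15 8.45 p [ 0.5588 -0.0231  0.1493] yaw 38.4 F [-0.2 -0.3  1.1] M [-0.07 -0.04  0.01] w 0.0917 g 0.0
0.137 8.82 p [ 0.5588 -0.0231  0.1365] yaw 38.4 F [-0.1 -0.1 -0.9] M [-0.04 -0.03 -0.01] w 0.092 g 0.0
0.124 9.18 p [ 0.5588 -0.0231  0.1235] yaw 38.4 F [-0.2  0.5  0.7] M [-0.   -0.04  0.01] w 0.0918 g 0.0
head in tool ((2.3056068420410156, 1.3661270141601562), (26.56349754333496, 36.27080154418945), 0.6912190914154053) [ 0.5625 -0.0224  0.206 ]
g4 10.17 p [ 0.5592 -0.023   0.124 ] yaw 38.4 F [ 0.3 -0.2  0.5] M [0.18 0.15 0.02] w 0.0375 g 4.0
g4 10.37 p [ 0.5592 -0.023   0.124 ] yaw 38.4 F [-0.4  1.   1.1] M [0.21 0.17 0.07] w 0.0374 g 4.0
```

```bash
python3 - <<'E'
from h import *
effector.grasp(20);s=st('g20')
env.movel([.5592,-.0231,.124],R(np.radians(33),-1));st('33')
env.movel([.5592,-.0231,.124],R(np.radians(24),-1));st('24')
im,d=viewer.read_camera('wrist');save('w4',cv2.resize(im[150:290,235:395],None,fx=4,fy=4,interpolation=cv2.INTER_CUBIC))
E
```

```text
g20 10.63 p [ 0.5595 -0.0234  0.1241] yaw 38.4 F [ 0.6 -1.   0.1] M [ 0.15 -0.01  0.09] w 0.0359 g 20.0
33 10.88 p [ 0.5595 -0.0234  0.1241] yaw 33.1 F [ 1.1 -0.1  0.8] M [ 0.11 -0.1  -0.04] w 0.0358 g 20.0
24 11.19 p [ 0.5594 -0.0234  0.124 ] yaw 24.2 F [ 2.1 -1.9  0.5] M [-0.07 -0.22 -0.1 ] w 0.0357 g 20.0
```

View pics/w4.png

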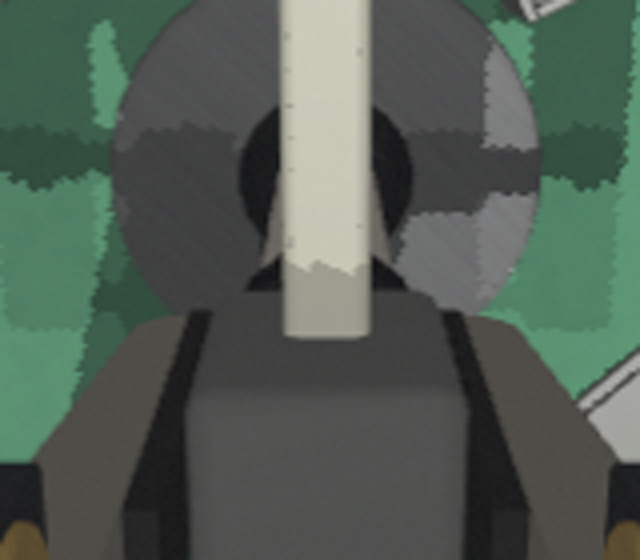

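The view shows the pads covering the button and holding the head squarely, with the arm straight ahead at (325,150). I'll continue the swing in steps and relieve the side force as I go.

```bash
python3 - <<'E'
from h import *
p=np.array([.5592,-.0231,.124])
for a in (18,10,2,-6,-12,-15):
    f=np.mean([env.sense()['wrist_force'] for _ in range(3)],0)
    if np.hypot(*f[:2])>1: p[:2]+=.0002*f[:2]
    env.movel(p,R(np.radians(a),-1));s=st(a)
    if np.linalg.norm(s['wrist_force'])>8: print('high');break
print(p)
env.pause(.15);s=st('rest')
im,d=viewer.read_camera('wrist');save('w5',im)
vv,uu=np.mgrid[0:240,180:460];C=im[0:240,180:460].reshape(-1,3).astype(int)
P=wworld(s,d,np.c_[uu.ravel(),vv.ravel()]);z=P[:,2]
rim=(abs(z-.1865)<.012)&(C.min(1)>170)
print('rim',rim.sum(),P[rim].mean(0).round(4),cv2.minEnclosingCircle((P[rim&(np.hypot(*(P[:,:2]-s['ee_pos'][:2]).T)>.085),:2]*1000).astype(np.float32)))
for c in ('wrist','top'):
    if c=='top':
        im,d=viewer.read_camera('top');np.save('top2.npy',d);save('top2',im)
    for n in ['mag_lens','board_centre','mag_base']:
        for r in tip_of(c,n)[:2]: print(c,n,np.round(r['at'],4),round(r['score'],2))
E
```

```text
18 11.5 p [ 0.5595 -0.0234  0.124 ] yaw 18.2 F [ 0.4 -0.9  1. ] M [ 0.03 -0.16 -0.07] w 0.0361 g 20.0
10 11.79 p [ 0.5595 -0.0234  0.124 ] yaw 10.3 F [ 0.2 -1.2  0.3] M [ 0.03 -0.2  -0.05] w 0.0358 g 20.0
2 12.08 p [ 0.5595 -0.0234  0.1241] yaw 2.3 F [-0.  -0.5  1.6] M [ 0.17 -0.14 -0.04] w 0.0355 g 20.0
-6 12.38 p [ 0.5595 -0.0235  0.124 ] yaw -5.7 F [ 0.6 -1.1  0.9] M [ 0.21 -0.17 -0.04] w 0.0361 g 20.0
-12 12.63 p [ 0.5596 -0.0235  0.124 ] yaw -11.7 F [0.1 0.4 1.9] M [ 0.36 -0.13 -0.08] w 0.0357 g 20.0
-15 12.88 p [ 0.5596 -0.0236  0.124 ] yaw -14.8 F [-0.1  0.7  1.7] M [ 0.42 -0.06 -0.13] w 0.036 g 20.0
[ 0.5596342  -0.02388887  0.124     ]
rest 13.03 p [ 0.5596 -0.0236  0.124 ] yaw -14.9 F [0.  0.8 1.8] M [ 0.55 -0.11  0.08] w 0.036 g 20.0
rim 12273 [ 0.6601 -0.0511  0.1868] ((681.2454833984375, -55.72846603393555), 45.393062591552734)
wrist mag_lens [ 0.6844 -0.0568  0.1828] 0.83
wrist mag_base [ 0.5617 -0.0246  0.0023] 0.91
top mag_lens [ 0.593   0.4288 -0.0061] 0.45
top board_centre [ 0.223  -0.2912  0.0206] 0.87
top board_centre [0.5774 0.0861 0.0049] 0.59
top mag_base [ 0.5655 -0.0213  0.0011] 0.56
```

View pics/w5.png

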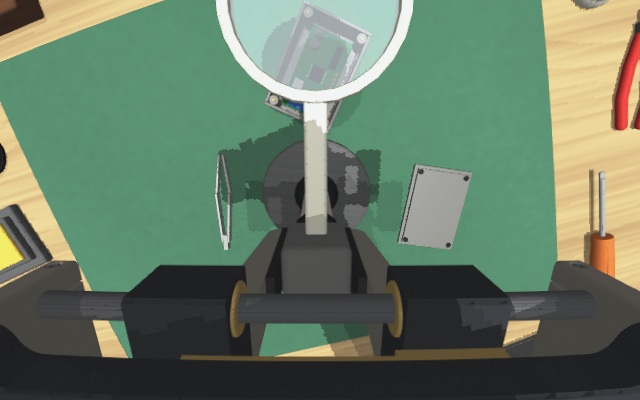

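The wrist view shows the board under the lens. The measured lens bearing is -14.8° and the board bearing about -15.0°, so they match. Now I'll lift in watched steps.

```bash
python3 - <<'E'
from h import *
p=np.array([.5596,-.0239,.124]);Rt=R(np.radians(-15.1),-1)
for dz in (5,15,25,35,45,55,65,74,77,78.5,80,81,82,83,84):
    f=np.mean([env.sense()['wrist_force'] for _ in range(3)],0)
    if np.hypot(*f[:2])>1: p[:2]+=.0002*f[:2]
    env.movel([p[0],p[1],.124+dz/1000],Rt,rate=.05);s=st(dz)
    if s['wrist_force'][2]<-8.5: print('stop');break
print(p)
E
```

```text
5 13.68 p [ 0.5596 -0.0236  0.1289] yaw -15.1 F [ 0.5  1.5 -1. ] M [ 0.72 -0.38  0.08] w 0.0362 g 20.0
15 14.03 p [ 0.5596 -0.0236  0.1393] yaw -15.1 F [ 0.3  0.8 -1.6] M [ 0.61 -0.24  0.05] w 0.0361 g 20.0
25 14.38 p [ 0.5596 -0.0235  0.1493] yaw -15.1 F [-0.6  0.2 -2.7] M [ 0.52 -0.07  0.07] w 0.0357 g 20.0
35 14.73 p [ 0.5597 -0.0235  0.1593] yaw -15.1 F [-0.4  0.7 -2. ] M [ 0.4  -0.03  0.05] w 0.0362 g 20.0
45 15.08 p [ 0.5596 -0.0235  0.1693] yaw -15.1 F [-0.8 -0.4 -2. ] M [0.27 0.04 0.13] w 0.0362 g 20.0
55 15.43 p [ 0.5597 -0.0235  0.1793] yaw -15.1 F [-0.3 -0.8 -1.4] M [0.18 0.11 0.01] w 0.0355 g 20.0
65 15.78 p [ 0.5597 -0.0234  0.1893] yaw -15.1 F [-1.3 -1.2 -1.8] M [0.15 0.13 0.06] w 0.0358 g 20.0
74 16.12 p [ 0.5597 -0.0235  0.1985] yaw -15.1 F [-0.8  0.1 -1.7] M [ 0.25  0.02 -0.  ] w 0.0361 g 20.0
77 16.37 p [ 0.5596 -0.0235  0.2012] yaw -15.1 F [ 0.2 -0.1 -1.7] M [ 0.24 -0.03  0.03] w 0.0359 g 20.0
78.5 16.62 p [ 0.5596 -0.0235  0.2026] yaw -15.1 F [ 0.8  0.3 -1.7] M [ 0.26 -0.16  0.02] w 0.0363 g 20.0
80 16.87 p [ 0.5596 -0.0235  0.2041] yaw -15.1 F [ 0.4 -0.8 -1.5] M [ 0.29 -0.17  0.02] w 0.0355 g 20.0
81 17.12 p [ 0.5593 -0.0236  0.2042] yaw -15.1 F [ 3.2 -0.4 -9.6] M [ 0.4  -0.79  0.02] w 0.0355 g 20.0
stop
[ 0.5594861 -0.0235995  0.124    ]
```

```bash
python3 - <<'E'
from h import *
env.movel([.5596,-.0236,.2045],R(np.radians(-15.1),-1),rate=.05);st('hold');env.pause(.4);s=st('hold')
im,d=viewer.read_camera('wrist');save('w6',im)
vv,uu=np.mgrid[0:280,180:460];P=wworld(s,d,np.c_[uu.ravel(),vv.ravel()]);z=P[:,2];C=im[0:280,180:460].reshape(-1,3).astype(int)
r=np.hypot(*(P[:,:2]-s['ee_pos'][:2]).T)
t=(abs(z-.286)<.006)&(r<.03);print('headtop z',P[t].mean(0).round(4))
q=P[(abs(z-.2668)<.012)&(C.min(1)>170)&(r>.09)];print('rim z',np.median(q[:,2]),cv2.minEnclosingCircle((q[:,:2]*1000).astype(np.float32)))
f=(abs(z-.024)<.005)&(r<.07);A=np.c_[P[f,:2]-P[f,:2].mean(0),np.ones(f.sum())];print('foot slope',np.linalg.lstsq(A,P[f,2],rcond=None)[0].round(4))
im,d=viewer.read_camera('top');save('top3',cv2.resize(im[80:230,240:430],None,fx=4,fy=4))
for n in ['mag_lens','mag_base']:
    for c in ('wrist','top'):
        for r in tip_of(c,n)[:1]: print(c,n,np.round(r['at'],4),round(r['score'],2))
E
```

```text
hold 17.37 p [ 0.5594 -0.0235  0.2042] yaw -15.1 F [ 1.7  0.6 -9.4] M [ 0.42 -0.6   0.02] w 0.0358 g 20.0
hold 17.77 p [ 0.5594 -0.0235  0.2042] yaw -15.1 F [  2.1   1.5 -10.7] M [ 0.41 -0.59  0.04] w 0.0361 g 20.0
headtop z [ 0.5674 -0.0261  0.2859]
rim z 0.26762063612967385 ((684.103759765625, -56.77037048339844), 45.87163162231445)
foot slope [-0.002   0.0007  0.0244]
wrist mag_lens [ 0.6846 -0.0579  0.2664] 0.84
wrist mag_base [ 0.5611 -0.0244  0.0034] 0.62
top mag_base [ 0.5628 -0.0217  0.0028] 0.8
```

View pics/w6.png

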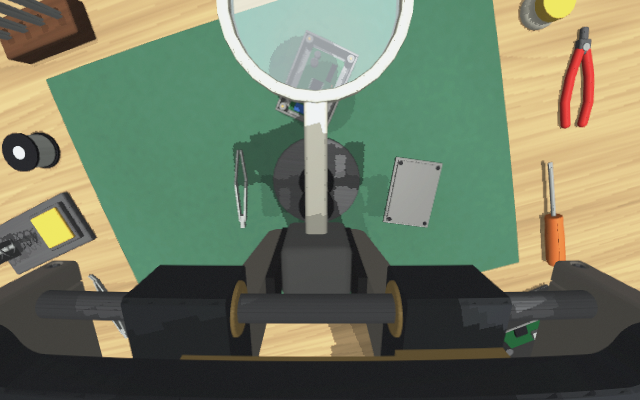

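```bash
python3 - <<'E'
from h import *
env.movel([.5595,-.0236,.2042],R(np.radians(-15.1),-1),rate=.05)
for _ in range(3): env.pause(.3);s=st('hold')
if -13<s['wrist_force'][2]<-3 and s['ee_pos'][2]>.2037: print(workorder.finish_job())
E
```

```text
hold 18.62 p [ 0.5594 -0.0235  0.2042] yaw -15.1 F [  0.9  -0.1 -10.7] M [ 0.45 -0.42 -0.05] w 0.0359 g 20.0
hold 18.92 p [ 0.5594 -0.0236  0.2042] yaw -15.1 F [ 0.7  0.5 -8.9] M [ 0.46 -0.34 -0.01] w 0.0359 g 20.0
hold 19.22 p [ 0.5594 -0.0236  0.2042] yaw -15.1 F [ 0.5 -0.3 -9.8] M [ 0.53 -0.32 -0.06] w 0.036 g 20.0
the job is handed in; nothing more can be done
None
```

The job is handed in: the button is squeezed in, the lens is centred over the board to about 1–2 mm, and the head is held steady at the second stop (80 mm up) with about 10 N of pull. The foot measured flat, and no contact with the box or the other things showed in the forces or pictures.

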